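Rake a lost ferrule out of a deep cubby

TASK

A brass chisel ferrule has slid deep into one bay of the low two-bay cubby. Take the long rake, reach over the ferrule, drop the blade behind it and draw it right out onto the bench - with the rake, not the fingers; then lay the rake down on the bench clear of the cubby and put the ferrule in the wooden tray, lying flat on its floor. Leave the wooden offcut where it is in the other bay, and do not disturb the glass, the wax tin or the sanding block.

Things in the scene. Friction and masses are not known exactly. Their poses are not given: they have to be found in the camera images.
- cubby: low wooden cubby fixed on the bench, 180 (x) x 151 (y) x 64 mm; origin: centre of underside; own -x points out of the open front (mouths at x = -90 mm), +x deeper in. Two bays at y = +35.5 and -35.5 mm, each 62 wide, 60 high, 170 mm deep inside, walls 9 mm. No floor: the bench top runs through. Roof: 4 mm clear sheet one sees through (depth cameras see the sheet). Mouths face roughly world +y
- bay_left_mouth (a point): centre of the lower edge of one bay's mouth, on the bench, at (-90, +35.5, 0) mm in the cubby's frame; the axes are the cubby's
- bay_right_mouth (a point): the same for the other bay, at (-90, -35.5, 0) mm in the cubby's frame
- rake_grip (a point): grasp point of the rake (0.14 kg), 45 mm above its underside, centre of its upright wood grip: 50 (x) x 24 (y, grasp across) x 62 mm high. A steel bar 10 mm wide, 20 to 26 mm above the underside, runs from it along +x to a cross blade. Axes are the rake's: +x to the blade, z up. Centre of mass about 30 mm ahead. It stands on grip foot and blade, pointing roughly to -y of the world
- rake_head (a point): middle of the lower edge of the rake's steel blade, 215 mm along +x from the grip's centre and 45 mm lower; the blade is 4 mm thick (x), 40 mm wide (y) and 26 mm high from this edge to the bar's top; axes are the rake's
- ferrule_center (a point): centre of the brass ferrule: a plain ring, outer diameter 28 mm, bore 20 mm, 15 mm high, 0.03 kg, lying flat on the bench, axis (z) upright, deep in either one of the two bays: its centre is 90 to 125 mm in from the mouth and within 4 mm of the bay's centre line
- offcut: pine offcut 55 x 24 x 12 mm, loose, lying askew in the bay that does not hold the ferrule; origin at the centre of its underside
- tray: square shallow tray of light wood, fixed to the bench, 110 x 110 x 20 mm outside, walls 6 mm, floor 6 mm thick, open on top; origin at the centre of its underside; to the left of the robot's middle
- tea_glass: bystander: glass tumbler, 85 mm across, 90 mm high, origin at the centre of its underside
- wax_tin: bystander: round wax tin, 61 mm across, 18 mm high, origin at the centre of its underside
- sanding_block: bystander: wooden sanding block 93 x 87 x 34 mm, origin at the centre of its underside
Not all that is in view belongs to the job. Of the things shaped like the cubby, the wooden one is meant.

How it is judged:
By the outcome, as a careful person would: the job done as asked, in the order asked, and still so for the second after the job is handed in, with the robot touching nothing.
It also fails if it takes over 58 s, if anything falls off the work surface, if the arm or the gripper's body presses on something with over 40 N, if the wrist force passes 120 N, or if a joint passes its speed limit or range.

ROBOT

A 6-joint arm with a two-finger parallel gripper is mounted at the origin on a cart in front of the work surface, level with it; the furniture and walls round the work are solid. World frame = base frame: x ahead of the robot, y to its left, z up, the work surface at z = 0. Lengths are in m, angles in degrees, forces in N, time in s.
With the tool pointing down it reaches from about 0.2 to 0.875 m from the base axis. Payload 3.4 kg.
Tool frame: the origin (TCP) lies at the centre of the arm's flange, where the gripper is bolted on; the fingertips stand env.tip_reach ahead of it and the grasp point (between the pads) lies 180 mm ahead of it (env.tip_reach is the distance from the TCP to the fingertips, in m); z points along the fingers, y is the line along which they close (so a half turn about z gives the same grasp; the last joint's range is limited). The gripper opens to 94 mm and grips with 3 to 60 N. Pads are 16 mm wide; open, the fingers measure 119 mm over their backs; the gripper's body (75 mm by 177 mm) begins 78 mm behind the grasp point.
Start: joints at [-74.37, 15.808, 86.224, -0, 77.962, -6.933], TCP at [0.221, -0.531, 0.405] pointing down, gripper open.
Joint ranges: [-165.64, 165.64], [-43.16, 119.46], [12.63, 154.43], [-67.54, 247.53], [6.08, 155.33], [-154.97, 154.97]. Speed limits (degrees/s): [147.25, 147.25, 180, 180, 180, 180].

INTERFACE

Orientations are given as [roll, pitch, yaw] about the fixed x, y, z axes, in that order (R = Rz(yaw) Ry(pitch) Rx(roll)).
In Python, from plant import state, eyes, ticket, env gives the robot as it stands. The module is installed in compiled form; this text tells all that it offers.
- The arm moves only by the tool play_rows, never from a script. Its argument "plan" is a list of rows, each an object of numbers: "tx", "ty", "tz": the shift along the tool's x, y, z in cm; "yaw": the turn about the tool's z in degrees; "grip": the opening in per cent of the stroke, from 0 (shut) to 100 (fully open). A call has 1 to 10 rows; each row is the pose to reach, as a shift and turn from the pose commanded when the call began, along the tool's axes at that moment; what a row does not reach only later rows make up. A row lasts 1/12 s, in which the tool goes at most 41.7 mm and 7.16 degrees, less where a joint would pass 70% of its speed; a pose out of reach is approached as far as the arm can. A call with a gripper value outside its range is refused whole. The fingers move at their own pace and stop on an object; "force" is the grip in N (left out, the last holds). Time passes only in rows, so rows that repeat a pose let the fingers close. It gives the time, the measured TCP pose, the force, the opening and the grip force at its end, in the units of the state.
- state(): the state, without advancing time (a new reading comes with each control period).
- eyes.grab_frame(name): name is "scene" or "side" or "wrist"; returns a dict with "img" (384x512x3 uint8, red, green, blue), "vfov" (degrees; the focal length in pixels is half the picture's height over the tangent of half this angle, whatever the lens; pixels are square), "cx", "cy" (the principal point, pixels), "k1" (the pictures are not rectified: a ray, as slopes to the right and down, at radius r is drawn at 1 + k1 r^2 times it, then the intrinsics apply), "rvec" (rotation vector, rad) and "tvec" (3), from world to camera coordinates, as OpenCV has them; the wrist camera has in their place "hand_eye" (4x4, takes a point from camera to tool coordinates, whose origin is the TCP and whose axes are the flange's). Camera axes: x right, y down, z forward; pixel columns grow to the right and rows downward; lengths in m; the calibration is good to about 2 mm. A picture is of the moment at which its call begins: read the wrist's pose just before it. There is no depth.
- ticket.finish_job(): hands the job in; it is judged then, once.
The state is a dict: "clock": time; "joints": joint angles; "qd": joint speeds; "effort": joint torques, N m; "tool_pos": TCP position; "eef_rot": TCP orientation; "ft_force": force on the tool from outside, world axes, zero at the start; "wrist_torque": the same for the moment, N m; "grip_width": finger opening in m; "grasp_force": force on a finger pad.
Only numpy, scipy, OpenCV 4.12 (cv2) and the standard library are available. Lean on these libraries where they do the work, as an engineer would, in place of code of your own. Each camera call takes 0.05 s, during which the arm holds its last target. There are 200 camera calls.

## Working session

There is one attempt and no reset: what is moved stays moved. The work goes in short steps, Python scripts to look and compute and a tool call to move; the robot and the scene stay as the last step left them, time stands still between calls to the robot, and variables do not carry over. Pictures are saved under pics/ and viewed, at most 10 in all, crops included, and the job is handed in when it is done.

Besides the shell and the picture viewer there is one more tool, called after "Emit:" as name(argument=value, ...), one argument or row to a line, values as JSON. play_rows: Moves the arm, as the interface text tells. Its arguments: {"type":"object","properties":{"plan":{"type":"array","items":{"type":"object","properties":{"tx":{"type":"number"},"ty":{"type":"number"},"tz":{"type":"number"},"yaw":{"type":"number"},"grip":{"type":"number"}}}},"force":{"type":"number"}},"required":["plan"]}

```bash
mkdir -p pics; cat > h.py <<'E'
import numpy as np, cv2
from scipy.spatial.transform import Rotation as R
from plant import state, eyes, ticket, env
def cam(f,st=None):
    h=f["img"].shape[0]; fl=h/2/np.tan(np.radians(f["vfov"])/2)
    if "hand_eye" in f:
        T=np.eye(4); T[:3,:3]=R.from_euler('xyz',st["eef_rot"],degrees=True).as_matrix(); T[:3,3]=st["tool_pos"]
        M=T@np.array(f["hand_eye"]); Rc=M[:3,:3].T; t=-Rc@M[:3,3]
    else:
        Rc=cv2.Rodrigues(np.array(f["rvec"],float))[0]; t=np.array(f["tvec"],float).ravel()
    return fl,f["cx"],f["cy"],f["k1"],Rc,t
def proj(c,P):
    fl,cx,cy,k,Rc,t=c; p=np.atleast_2d(P)@Rc.T+t; s=p[:,:2]/p[:,2:]
    r2=(s**2).sum(1,keepdims=True); s=s*(1+k*r2); return s*fl+[cx,cy]
def onz(c,uv,z):
    fl,cx,cy,k,Rc,t=c; d=(np.atleast_2d(uv)-[cx,cy])/fl; s=d.copy()
    for _ in range(30): s=d/(1+k*(s**2).sum(1,keepdims=True))
    r=np.c_[s,np.ones(len(s))]@Rc; o=-Rc.T@t
    return o+r*((z-o[2])/r[:,2])[:,None]
def grab(n):
    st=state(); f=eyes.grab_frame(n); return f["img"],cam(f,st),st
def save(im,n): cv2.imwrite("pics/"+n,cv2.cvtColor(im,cv2.COLOR_RGB2BGR))
E
python3 - <<'E'
from h import *
print(env.tip_reach,state())
for n in("scene","side","wrist"):
    im,c,st=grab(n); np.save(n+".npy",im); save(im,n+"0.png"); print(n,c[0],c[3],-c[4].T@c[5],c[4][2])
E
```

```text
0.1992 {'clock': 0.0, 'joints': array([-7.43695573e+01,  1.58471625e+01,  8.62950183e+01, -8.35349731e-04,
        7.79618518e+01, -6.93213132e+00]), 'qd': array([-0.02583058, -0.03116366,  0.04599758, -0.00356738,  0.00173814,
        0.02800489]), 'effort': array([ 6.17410715e-04, -4.04573858e+01, -2.37230462e+01,  7.04317004e-02,
        3.46243952e-02, -1.33245958e-04]), 'tool_pos': array([ 0.22056358, -0.53078333,  0.4038104 ]), 'eef_rot': array([-1.79896629e+02, -1.17453679e-02,  2.25627384e+01]), 'ft_force': array([-0.65851322,  0.82174036, -0.57474026]), 'wrist_torque': array([-0.03865131,  0.03474712,  0.03790849]), 'grasp_force': 0.0, 'grip_width': 0.09388625888666821}
scene 397.6323167212781 -0.05181851297500441 [-0.57682913  0.52028557  0.63388933] [ 0.83503963 -0.36610979 -0.4106975 ]
side 390.3501620696474 -0.09777296784985207 [0.27900036 1.07268135 0.86022975] [ 0.20341381 -0.78839581 -0.58056427]
wrist 320.44965359992347 0.0208867460515253 [ 0.28031071 -0.50422331  0.384127  ] [-0.21113801 -0.08764304 -0.9735191 ]
```

View pics/scene0.png

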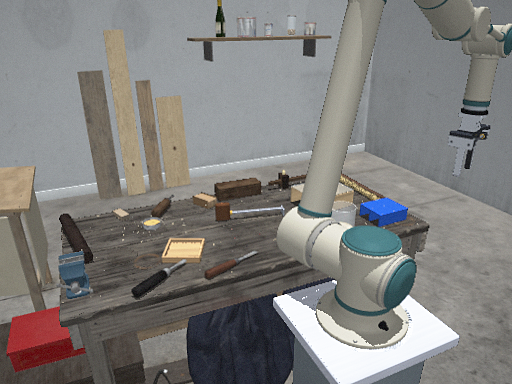

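View pics/side0.png

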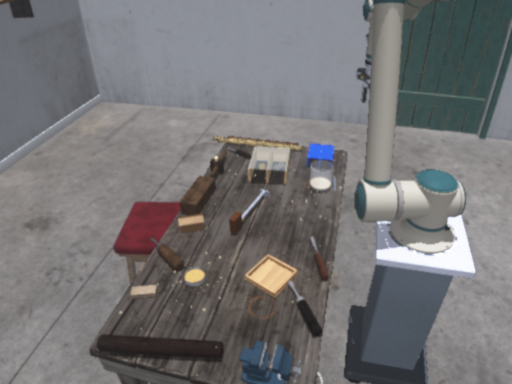

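The scene view shows the tray at (184,250), the rake at (250,211), and the cubby hidden behind the arm. The side view shows the wooden cubby at (268,165), a blue lookalike at (320,152), the glass at (320,178), the rake with its grip at (237,222) and blade at (265,192), the tray at (271,275) and the wax tin at (194,275). I'll zoom in on the cubby and rake next.

```bash
python3 - <<'E'
from h import *
im=np.load("side.npy"); cr=cv2.resize(im[130:250,170:345],None,fx=4.5,fy=4.5,interpolation=cv2.INTER_CUBIC); save(cr,"c1.png")
f=eyes.grab_frame("side"); c=cam(f)
for n,uv,z in [("cubL",(248,182),0),("cubR",(288,184),0),("grip",(237,222),.05),("blade",(265,192),.01),("tray",(271,275),.01),("glass",(320,185),0),("tin",(194,275),.018)]: print(n,onz(c,uv,z)[0].round(3))
E
```

```text
cubL [ 0.65  -0.157 -0.   ]
cubR [ 0.493 -0.178  0.   ]
grip [0.601 0.147 0.05 ]
blade [ 0.565 -0.092  0.01 ]
tray [0.451 0.31  0.01 ]
glass [ 0.37  -0.199 -0.   ]
tin [0.666 0.369 0.018]
```

View pics/c1.png

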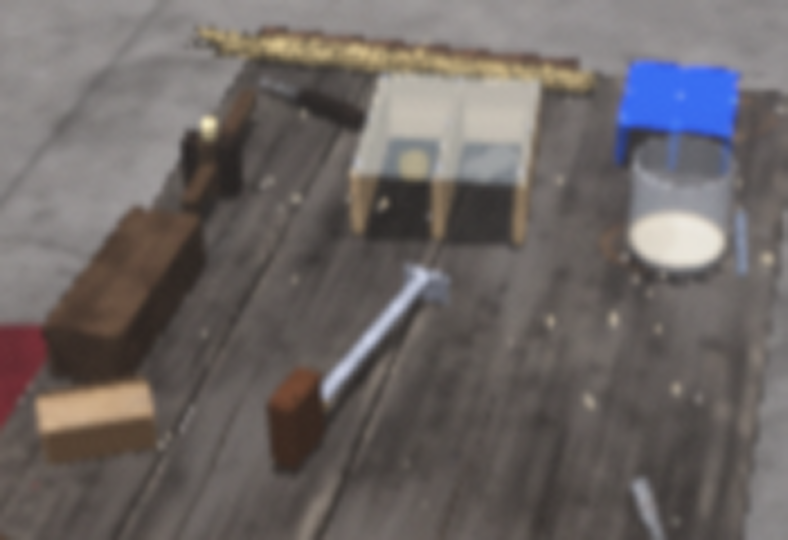

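View pics/wrist0.png

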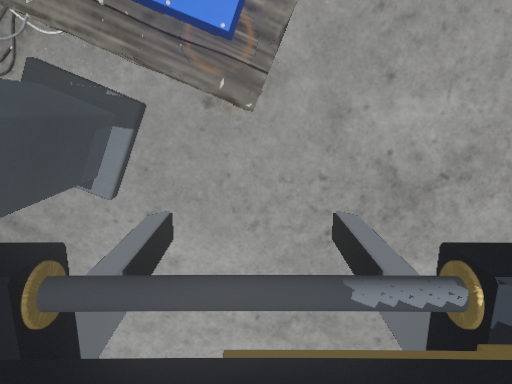

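The yellowish round thing at side (261,166), in the +x bay, is the likely ferrule. The greyish item at side (279,166) is the likely offcut. Other candidates are the yellow tin at (194,275) and the blue cubby at (320,152), which are not wanted. I'll move the wrist camera over the cubby to check up close.

Emit:
play_rows(
  plan=[
    {"tx": 40.4,"ty": -6,"yaw": -67},
    {"tx": 40.4,"ty": -6,"yaw": -67},
    {"tx": 40.4,"ty": -6,"yaw": -67},
    {"tx": 40.4,"ty": -6,"yaw": -67},
    {"tx": 40.4,"ty": -6,"yaw": -67},
    {"tx": 40.4,"ty": -6,"yaw": -67},
    {"tx": 40.4,"ty": -6,"yaw": -67},
    {"tx": 40.4,"ty": -6,"yaw": -67},
    {"tx": 40.4,"ty": -6,"yaw": -67},
    {"tx": 40.4,"ty": -6,"yaw": -67},
  ],
)

```text
invalid input at $.plan[0]: expected keys tx, ty, tz, yaw, grip
```

Emit:
play_rows(
  plan=[
    {"tz": 0},
    {"tz": 0},
    {"tz": 0},
  ],
)

```text
invalid input at $.plan[0]: expected keys tx, ty, tz, yaw, grip
```

```bash
python3 - <<'E'
from h import *
im,c,st=grab("wrist"); save(im,"w1.png"); np.save("w1.npy",im); import pickle; pickle.dump(c,open("w1.pkl","wb")); print(st["clock"],st["tool_pos"],st["eef_rot"])
print(-c[4].T@c[5])
E
```

```text
0.2 [ 0.22060775 -0.53088647  0.40415384] [-1.79939207e+02 -7.99591747e-03  2.25636283e+01]
[ 0.28034009 -0.50431852  0.38435954]
```

View pics/w1.png

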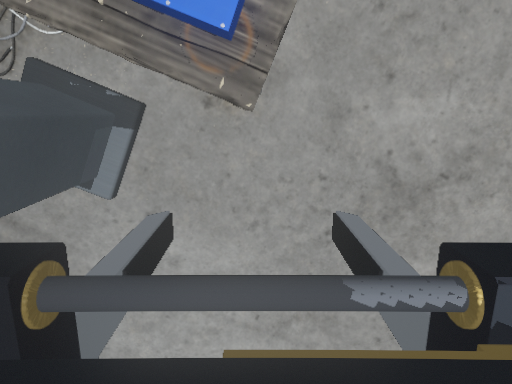

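The call was refused because every row needs all five keys, so the picture is unchanged. It was the fifth view.

Emit:
play_rows(
  plan=[
    {"tx": 40.4,"ty": -6,"tz": 0,"yaw": -67,"grip": 100},
    {"tx": 40.4,"ty": -6,"tz": 0,"yaw": -67,"grip": 100},
    {"tx": 40.4,"ty": -6,"tz": 0,"yaw": -67,"grip": 100},
    {"tx": 40.4,"ty": -6,"tz": 0,"yaw": -67,"grip": 100},
    {"tx": 40.4,"ty": -6,"tz": 0,"yaw": -67,"grip": 100},
    {"tx": 40.4,"ty": -6,"tz": 0,"yaw": -67,"grip": 100},
    {"tx": 40.4,"ty": -6,"tz": 0,"yaw": -67,"grip": 100},
    {"tx": 40.4,"ty": -6,"tz": 0,"yaw": -67,"grip": 100},
    {"tx": 40.4,"ty": -6,"tz": 0,"yaw": -67,"grip": 100},
    {"tx": 40.4,"ty": -6,"tz": 0,"yaw": -67,"grip": 100},
  ],
)

```text
clock: 1.08
tool_pos: [0.573, -0.3185, 0.4045]
eef_rot: [180.0, -0.0, 89.9]
ft_force: [0.4, 0.0, -0.2]
grip_width: 0.0936
grasp_force: 0.0
```

Emit:
play_rows(
  plan=[
    {"tx": 0,"ty": 0,"tz": 0,"yaw": 0,"grip": 100},
    {"tx": 0,"ty": 0,"tz": 0,"yaw": 0,"grip": 100},
    {"tx": 0,"ty": 0,"tz": 0,"yaw": 0,"grip": 100},
  ],
)

```text
clock: 1.33
tool_pos: [0.5703, -0.3207, 0.4043]
eef_rot: [-179.9, 0.0, 89.6]
ft_force: [-0.2, -1.3, -0.3]
grip_width: 0.0938
grasp_force: 0.0
```

```bash
python3 - <<'E'
from h import *
im,c,st=grab("wrist"); save(im,"w2.png"); np.save("w2.npy",im); import pickle; pickle.dump(c,open("w2.pkl","wb")); print(st["clock"],st["tool_pos"],st["eef_rot"],st["joints"])
print(-c[4].T@c[5])
E
```

```text
1.3333 [ 0.57033973 -0.32065672  0.40427941] [-1.79918644e+02  1.16544394e-02  8.95618895e+01] [-3.54177615e+01  2.27329063e+01  7.57937035e+01 -5.68081711e-02
  8.15333721e+01 -3.49712492e+01]
[ 0.56968084 -0.25349036  0.38446246]
```

View pics/w2.png

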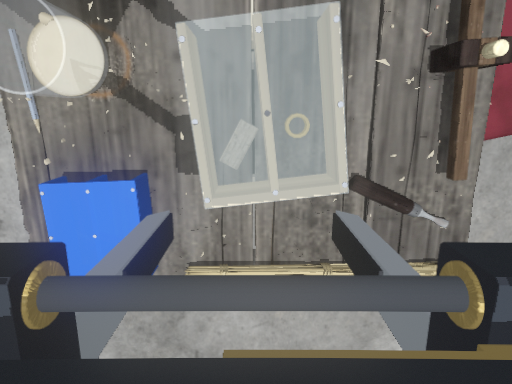

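This view confirms it. The brass ring is in the right-hand (+x) bay at (297,126), the offcut is in the left bay at (239,145), and the roof corners are at (179,24), (338,4), (347,191) and (206,206). Next I'll measure the cubby and ferrule from here, and the rake from the side view.

```bash
python3 - <<'E'
from h import *
import pickle
c=pickle.load(open("w2.pkl","rb")); im=np.load("w2.npy")
q=onz(c,[(179,24),(338,4),(347,191),(206,206)],.064)[:,:2]; print(q.round(4)); print([np.linalg.norm(q[i]-q[i-1]).round(4) for i in range(4)])
ctr=q.mean(0); d=(q[0]+q[1]-q[2]-q[3]); d/=np.linalg.norm(d); print("ctr",ctr,"out dir",d,np.degrees(np.arctan2(d[1],d[0])))
hsv=cv2.cvtColor(im,cv2.COLOR_RGB2HSV); print(im[126,285:310].tolist()[::3])
sub=hsv[100:150,275:320]; m=((sub[...,0]>15)&(sub[...,0]<35)&(sub[...,1]>60)).astype(np.uint8)
p=cv2.findNonZero(m)[:,0]+[275,100]; (u,v),r=cv2.minEnclosingCircle(p.astype(np.float32)); print("ring",u,v,r,len(p))
F=onz(c,[(u,v),(u+r,v)],.012)[:,:2]; print(F)
mouthdist=(ctr-F[0])@d; lat=np.array([-d[1],d[0]])@(F[0]-ctr); print("depth from mouth",.09+mouthdist,"lat",lat)
# rake from side
im=np.load("side.npy"); f=eyes.grab_frame("side"); cs=cam(f)
sub=im[205:240,225:250]; hs=cv2.cvtColor(sub,cv2.COLOR_RGB2HSV)
m=((hs[...,1]>130)&((hs[...,0]<12))).astype(np.uint8); p=cv2.findNonZero(m)[:,0]+[225,205]
print("grip bbox",p.min(0),p.max(0),p.mean(0),len(p)); print(onz(cs,p.mean(0),.031), onz(cs,[(261,190),(269,192.5),(267,196)],.02))
E
```

```text
[[ 0.5029 -0.1766]
 [ 0.647  -0.1613]
 [ 0.6663 -0.3348]
 [ 0.5205 -0.3501]]
[np.float64(0.1743), np.float64(0.1449), np.float64(0.1746), np.float64(0.1466)]
ctr [ 0.58419331 -0.2556842 ] out dir [-0.10588411  0.99437848] 96.07810618488661
[[172, 171, 154], [184, 181, 161], [147, 155, 154], [148, 154, 155], [146, 154, 155], [150, 157, 157], [150, 156, 155], [179, 177, 157], [177, 177, 160]]Traceback (most recent call last):
  File "<stdin>", line 8, in <module>
TypeError: 'NoneType' object is not subscriptable
```

```bash
python3 - <<'E'
from h import *
import pickle
c=pickle.load(open("w2.pkl","rb")); im=np.load("w2.npy").astype(int)
ctr=np.array([.5842,-.2557]); d=np.array([-.10588,.99438])
sub=im[105:147,279:317]; m=((sub[...,0]-sub[...,2])>10).astype(np.uint8)
n,l,s,_=cv2.connectedComponentsWithStats(m); i=1+s[1:,4].argmax(); print(s[i])
p=np.argwhere(l==i)[:,::-1]+[279,105]; (u,v),r=cv2.minEnclosingCircle(p.astype(np.float32)); print("ring",u,v,r)
F=onz(c,[(u,v),(u+r,v)],.012)[:,:2]; print(F)
print("depth",.09+(ctr-F[0])@d,"lat",np.array([-d[1],d[0]])@(F[0]-ctr))
im=np.load("side.npy"); f=eyes.grab_frame("side"); cs=cam(f)
hs=cv2.cvtColor(im[200:240,225:250],cv2.COLOR_RGB2HSV)
m=((hs[...,1]>110)&((hs[...,0]<14))).astype(np.uint8); p=cv2.findNonZero(m)[:,0]+[225,200]
print("grip",p.min(0),p.max(0),p.mean(0),len(p)); print(onz(cs,p.mean(0),.031), onz(cs,[(261,190),(269,192.5),(267,196)],.02))
E
```

```text
[  6   8  25  25 273]
ring 296.8333435058594 125.16666412353516 12.438843727111816
[[ 0.62005276 -0.27013096]
 [ 0.63423191 -0.27023312]]
depth 0.10814595062484525 lat -0.034123321736698804
grip [230 212] [239 231] [234.49382716 219.08641975] 81
[[0.62152166 0.11232564 0.031     ]] [[ 0.57969678 -0.08745109  0.02      ]
 [ 0.54681172 -0.07833258  0.02      ]
 [ 0.54898152 -0.05511874  0.02      ]]
```

Emit:
play_rows(
  plan=[
    {"tx": 25,"ty": 2,"tz": -9.5,"yaw": 0,"grip": 100},
    {"tx": 25,"ty": 2,"tz": -9.5,"yaw": 0,"grip": 100},
    {"tx": 25,"ty": 2,"tz": -9.5,"yaw": 0,"grip": 100},
    {"tx": 25,"ty": 2,"tz": -9.5,"yaw": 0,"grip": 100},
    {"tx": 25,"ty": 2,"tz": -9.5,"yaw": 0,"grip": 100},
    {"tx": 25,"ty": 2,"tz": -9.5,"yaw": 0,"grip": 100},
    {"tx": 25,"ty": 2,"tz": -9.5,"yaw": 0,"grip": 100},
    {"tx": 25,"ty": 2,"tz": -9.5,"yaw": 0,"grip": 100},
    {"tx": 25,"ty": 2,"tz": -9.5,"yaw": 0,"grip": 100},
    {"tx": 25,"ty": 2,"tz": -9.5,"yaw": 0,"grip": 100},
  ],
)

```text
clock: 2.27
tool_pos: [0.592, -0.0723, 0.4992]
eef_rot: [-179.9, 0.1, 89.5]
ft_force: [-0.2, 0.3, 0.5]
grip_width: 0.0936
grasp_force: 0.0
```

```bash
python3 - <<'E'
from h import *
im,c,st=grab("wrist"); save(im,"w3.png"); np.save("w3.npy",im); import pickle; pickle.dump(c,open("w3.pkl","wb")); print(st["clock"],st["tool_pos"],st["eef_rot"],abs(st["qd"]).max())
E
```

```text
2.2667 [ 0.59200757 -0.07233329  0.4991978 ] [-1.79944426e+02  6.25820414e-02  8.94508058e+01] 0.7646158475066125
```

View pics/w3.png

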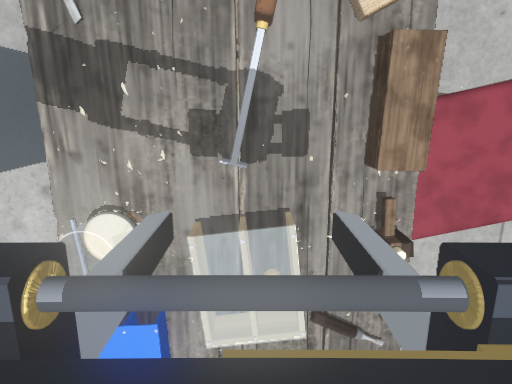

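The rake bar runs from (261,28) to (236,158), with the blade spanning (219,162) to (246,164). The grip is at the top edge, around (265,10).

```bash
python3 - <<'E'
from h import *
import pickle
c=pickle.load(open("w3.pkl","rb")); im=np.load("w3.npy").astype(int)
sub=im[30:152,225:270]; b=sub.sum(2); m=(sub[...,2]>=sub[...,0]-2)&(b>300)
rows=[(225+np.flatnonzero(m[i]).mean(),30+i) for i in range(len(m)) if 3<=m[i].sum()<=9]
P=onz(c,rows,.026)[:,:2]; vx,vy,x0,y0=cv2.fitLine(P.astype(np.float32),cv2.DIST_HUBER,0,.01,.01).ravel()
e=np.array([vx,vy]); e*=-np.sign(e[1]); o=np.array([x0,y0]); n=np.array([-e[1],e[0]])
print(len(rows),rows[0],rows[-1],"resid",np.std((P-o)@n),"ang",np.degrees(np.arctan2(e[1],e[0])))
B=onz(c,[(219,162),(246,164.5),(233,163)],.026)[:,:2]; print(B,np.linalg.norm(B[0]-B[1]))
s=(B.mean(0)-o)@e; H=o+s*e; print("head",H,"grip",H-.215*e)
G=onz(c,[(262.5,25)],.026)[0,:2]; print("grip front edge",G, "dist to head",(H-G)@e)
E
```

```text
122 (np.float64(260.0), 30) (np.float64(235.5), 151) resid 0.0002977423916328255 ang -102.76915
[[ 0.54313498 -0.0767398 ]
 [ 0.58163866 -0.08064571]
 [ 0.56308893 -0.07833413]] 0.03870128316166647
head [ 0.56318113 -0.07870018] grip [0.61070117 0.13098255]
grip front edge [0.60528658 0.10142945] dist to head 0.18498104354421813
```

Emit:
play_rows(
  plan=[
    {"tx": 20.3,"ty": 1.7,"tz": 10,"yaw": 12.2,"grip": 100},
    {"tx": 20.3,"ty": 1.7,"tz": 10,"yaw": 12.2,"grip": 100},
    {"tx": 20.3,"ty": 1.7,"tz": 10,"yaw": 12.2,"grip": 100},
    {"tx": 20.3,"ty": 1.7,"tz": 18,"yaw": 12.2,"grip": 100},
    {"tx": 20.3,"ty": 1.7,"tz": 18,"yaw": 12.2,"grip": 100},
    {"tx": 20.3,"ty": 1.7,"tz": 18,"yaw": 12.2,"grip": 100},
    {"tx": 20.3,"ty": 1.7,"tz": 18,"yaw": 12.2,"grip": 100},
    {"tx": 20.3,"ty": 1.7,"tz": 18,"yaw": 12.2,"grip": 100},
    {"tx": 20.3,"ty": 1.7,"tz": 18,"yaw": 12.2,"grip": 100},
    {"tx": 20.3,"ty": 1.7,"tz": 18,"yaw": 12.2,"grip": 100},
  ],
)

```text
clock: 3.15
tool_pos: [0.6119, 0.1304, 0.3203]
eef_rot: [179.9, 0.0, 77.3]
ft_force: [0.4, -1.1, 0.6]
grip_width: 0.0943
grasp_force: 0.0
```

```bash
python3 - <<'E'
from h import *
im,c,st=grab("wrist"); save(im,"w4.png"); np.save("w4.npy",im); import pickle; pickle.dump(c,open("w4.pkl","wb")); print(st["clock"],st["tool_pos"],st["eef_rot"])
hs=cv2.cvtColor(im,cv2.COLOR_RGB2HSV); m=((hs[...,1]>110)&(hs[...,0]<14)&(hs[...,2]>60)).astype(np.uint8)
n,l,s,_=cv2.connectedComponentsWithStats(m); i=1+s[1:,4].argmax(); print(s[i],cv2.minAreaRect(np.argwhere(l==i)[:,::-1].astype(np.float32)))
print("expected top corners",proj(c,[[.6107,.1310,.062]]))
E
```

```text
3.15 [0.61191766 0.13042105 0.3202901 ] [1.79928552e+02 4.13417826e-02 7.72743583e+01]Traceback (most recent call last):
  File "<stdin>", line 4, in <module>
ValueError: attempt to get argmax of an empty sequence
```

View pics/w4.png

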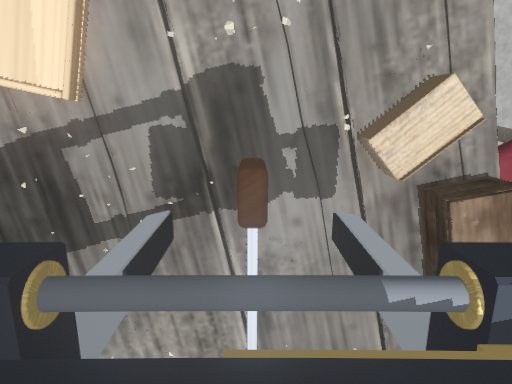

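The grip stands upright in the picture, from (252,160) at its back end to (252,227) at its front foot, and is aligned with the tool.

```bash
python3 - <<'E'
from h import *
import pickle
c=pickle.load(open("w4.pkl","rb")); im=np.load("w4.npy").astype(int)
print("expected",proj(c,[[.6107,.1310,.062],[.6107,.1310,.045]]))
sub=im[150:235,225:280]; m=((sub[...,0]-sub[...,2])>25).astype(np.uint8); n,l,s,_=cv2.connectedComponentsWithStats(m); i=1+s[1:,4].argmax()
print(s[i]); x,y,w,h=s[i][:4]; x+=225;y+=150
P=onz(c,[(x,y+h),(x+w,y+h),(x+w/2,y+h),(x+w/2,y)],.062)[:,:2]; print(P, np.linalg.norm(P[0]-P[1]),np.linalg.norm(P[2]-P[3]))
for r in (175,190,205,218): 
  k=225+np.flatnonzero(m[r-150]); print(r,k.min(),k.max())
bar=[(k:=np.flatnonzero(im[r,240:265].sum(1)>480)+240).mean() for r in (235,260,320,345)]; print(bar, onz(c,[(bar[0],235),(bar[2],320),(bar[3],345)],.026)[:,:2])
E
```

```text
expected [[251.62611742 199.04879064]
 [251.62908418 193.49234845]]
[  13    8   30   67 1697]
[[0.59559799 0.11268517]
 [0.61862974 0.10750688]
 [0.60711253 0.11009482]
 [0.61869344 0.16189178]] 0.02360669397653619 0.0530758237199707
175 238 267
190 238 266
205 238 265
218 241 262
[np.float64(252.0), np.float64(252.0), np.float64(250.45454545454547), np.float64(249.69230769230768)] [[ 0.60136756  0.08791753]
 [ 0.58064466  0.00240615]
 [ 0.57374477 -0.02476945]]
```

Emit:
play_rows(
  plan=[
    {"tx": 0.2,"ty": 0,"tz": 4,"yaw": 0,"grip": 100},
    {"tx": 0.2,"ty": 0,"tz": 7,"yaw": 0,"grip": 100},
    {"tx": 0.2,"ty": 0,"tz": 9.5,"yaw": 0,"grip": 100},
    {"tx": 0.2,"ty": 0,"tz": 9.5,"yaw": 0,"grip": 100},
    {"tx": 0.2,"ty": 0,"tz": 9.5,"yaw": 0,"grip": 15},
    {"tx": 0.2,"ty": 0,"tz": 9.5,"yaw": 0,"grip": 15},
    {"tx": 0.2,"ty": 0,"tz": 9.5,"yaw": 0,"grip": 15},
    {"tx": 0.2,"ty": 0,"tz": 9.5,"yaw": 0,"grip": 15},
    {"tx": 0.2,"ty": 0,"tz": 9.5,"yaw": 0,"grip": 15},
    {"tx": 0.2,"ty": 0,"tz": 9.5,"yaw": 0,"grip": 15},
  ],
  force=40,
)

```text
clock: 4.03
tool_pos: [0.6118, 0.1341, 0.2257]
eef_rot: [179.9, -0.0, 77.4]
ft_force: [-0.1, 0.2, 1.2]
grip_width: 0.0571
grasp_force: 0.0
```

Emit:
play_rows(
  plan=[
    {"tx": 0,"ty": 0,"tz": 0,"yaw": 0,"grip": 15},
    {"tx": 0,"ty": 0,"tz": 0,"yaw": 0,"grip": 15},
    {"tx": 0,"ty": 0,"tz": 0,"yaw": 0,"grip": 15},
    {"tx": 0,"ty": 0,"tz": 0,"yaw": 0,"grip": 15},
  ],
)

```text
clock: 4.37
tool_pos: [0.6116, 0.1341, 0.2246]
eef_rot: [-180.0, 0.0, 77.4]
ft_force: [0.7, 0.3, -0.1]
grip_width: 0.031
grasp_force: 0.0
```

Emit:
play_rows(
  plan=[
    {"tx": 0,"ty": 0,"tz": 0,"yaw": 0,"grip": 10},
    {"tx": 0,"ty": 0,"tz": 0,"yaw": 0,"grip": 10},
    {"tx": 0,"ty": 0,"tz": 0,"yaw": 0,"grip": 10},
    {"tx": 0,"ty": 0,"tz": 0,"yaw": 0,"grip": 10},
  ],
)

```text
clock: 4.7
tool_pos: [0.6118, 0.134, 0.2246]
eef_rot: [180.0, -0.0, 77.4]
ft_force: [0.7, -0.4, 0.3]
grip_width: 0.0233
grasp_force: 40.0
```

Emit:
play_rows(
  plan=[
    {"tx": 0,"ty": 0,"tz": -1.1,"yaw": 0,"grip": 10},
    {"tx": 0,"ty": 0,"tz": -2.2,"yaw": 0,"grip": 10},
    {"tx": -1.5,"ty": -0.7,"tz": -2.2,"yaw": -5,"grip": 10},
    {"tx": -3,"ty": -1.4,"tz": -2.2,"yaw": -10,"grip": 10},
    {"tx": -4.2,"ty": -1.8,"tz": -2.2,"yaw": -15,"grip": 10},
    {"tx": -4.9,"ty": -2,"tz": -2.2,"yaw": -18.7,"grip": 10},
    {"tx": -4.9,"ty": -2,"tz": -2.2,"yaw": -18.7,"grip": 10},
    {"tx": -4.9,"ty": -2,"tz": -2.2,"yaw": -18.7,"grip": 10},
  ],
)

```text
clock: 5.37
tool_pos: [0.5815, 0.0905, 0.2477]
eef_rot: [179.9, -0.0, 95.9]
ft_force: [0.4, -0.0, -0.3]
grip_width: 0.0237
grasp_force: 40.0
```

```bash
python3 - <<'E'
from h import *
st=state(); print(st["clock"],st["tool_pos"],st["eef_rot"],st["grip_width"],st["ft_force"])
im,cs,_=grab("side"); iw,cw,_=grab("wrist")
a=im[130:240,195:345]; a=cv2.resize(a,(800,587),interpolation=cv2.INTER_CUBIC)[:400]; save(im,"s5.png")
b=cv2.resize(im[130:230,225:325],(500,500),interpolation=cv2.INTER_CUBIC); save(b,"c5.png")
H=np.array([.6043,-.1229]); d=np.array([-.1059,.9944]); n=np.array([d[1],-d[0]])
for z in(.022,.048,0): print(z,proj(cs,[[*(H+s*n),z] for s in(-.02,.02)]).round(1).tolist())
E
```

```text
5.3667 [0.5815228  0.09049576 0.24771818] [ 1.79911814e+02 -7.16717191e-03  9.59175469e+01] 0.023731588111084372 [ 0.41253218 -0.03143727 -0.3156114 ]
0.022 [[262.2, 183.9], [251.8, 183.2]]
0.048 [[262.1, 178.2], [251.6, 177.6]]
0 [[262.2, 188.6], [252.0, 187.9]]
```

View pics/c5.png

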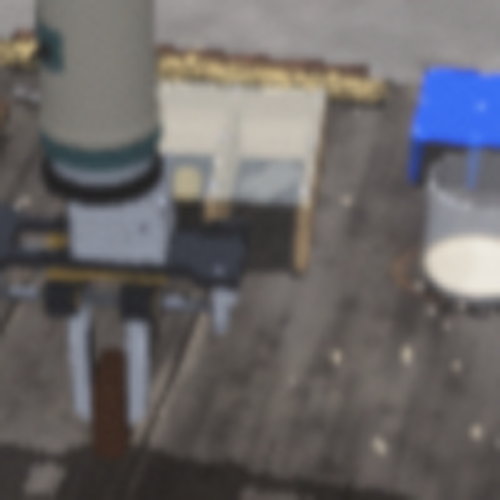

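The rake is held upright between the pads (c5: grip at (110,400)), and its head is hidden by the gripper. The ring is still at (188,182) and the offcut at (268,180). I'll check numerically for droop at the head.

```bash
python3 - <<'E'
from h import *
im,c,_=grab("scene"); iw,cw,_=grab("wrist"); save(im,"s6.png"); np.save("s6.npy",im)
H=np.array([.6043,-.1229]); d=np.array([-.1059,.9944]); n=np.array([d[1],-d[0]])
for z in(.022,.048,0): print(z,proj(c,[[*(H+s*n),z] for s in(-.02,.02)]).round(1).tolist())
print("bar",proj(c,[[*(H+s*d),.048] for s in(0,.05,.1,.15,.19)]).round(1).tolist())
u,v=proj(c,[[*H,.03]])[0].round().astype(int); print(im[v-14:v+15:2,u-18:u+19:3].mean(2).astype(int))
# bar seen from wrist: width per row
for r in (235,245,255,265,320,330,340):
    row=iw[r,235:270].astype(int); k=235+np.flatnonzero(row.sum(1)>430); print(r,k.min() if len(k) else 0,k.max() if len(k) else 0)
E
```

```text
0.022 [[290.8, 202.9], [284.8, 199.1]]
0.048 [[291.0, 196.4], [284.9, 192.7]]
0 [[290.7, 208.3], [284.6, 204.4]]
bar [[288.0, 194.5], [276.5, 197.4], [264.6, 200.3], [252.4, 203.3], [242.3, 205.7]]
[[158 169 179 184 184 185 185 181 173 149 185 195 192]
 [157 170 179 184 186 184 181 183 173 149 190 185 185]
 [161 168 175 184 185 187 188 181 174 159 195 190 194]
 [156 167 177 185 185 182 182 184 177 162 179 202 198]
 [159 163 177 183 186 185 184 178 175 167 129 138 191]
 [157 161 175 182 181 185 185 179 177 169 140 134 120]
 [155 164 171 179 184 186 184 183 181 172 140 127 128]
 [154 161 172 180 182 182 183 183 180 173 133 131 134]
 [153 161 169 177 185 187 186 185 183 171 141 136 137]
 [149 160 169 175 188 186 186 183 179 175 161 135 140]
 [150 161 168 178 184 181 185 184 183 172 157 136 138]
 [145 157 169 178 181 184 186 184 181 171 164 136 127]
 [147 160 168 174 184 188 183 182 185 176 167  46  45]
 [148 158 163 174 183 188 188 185 183 179 165 100  55]
 [144 155 163 174 181 186 186 186 185 177 166 112 106]]
235 0 0
245 0 0
255 0 0
265 0 0
320 235 269
330 235 269
340 235 269
```

```bash
python3 - <<'E'
from h import *
im=np.load("s6.npy").astype(int)
for u in range(236,272,3):
    print(u,[ "%d/%d"%(p.mean(),p[0]-p[2]) for p in im[194:218:2,u]])
E
```

```text
236 ['153/-14', '148/-12', '151/-13', '153/-15', '158/-16', '179/-19', '170/-18', '150/-17', '92/8', '52/35', '49/38', '44/7']
239 ['155/-14', '155/-14', '156/-14', '156/-14', '154/-16', '156/-15', '158/-16', '149/-17', '48/38', '52/38', '58/32', '95/6']
242 ['42/28', '28/30', '30/44', '36/40', '38/41', '39/36', '38/41', '47/36', '49/37', '48/36', '76/18', '102/10']
245 ['52/18', '60/17', '91/8', '91/4', '94/9', '107/45', '98/96', '94/65', '95/12', '99/13', '97/11', '88/11']
248 ['47/24', '62/9', '84/7', '83/11', '75/12', '153/-10', '145/-15', '69/9', '100/12', '104/10', '97/11', '80/7']
251 ['45/22', '65/4', '88/11', '84/12', '83/15', '201/-21', '105/-3', '90/12', '95/12', '106/13', '100/10', '58/11']
254 ['44/21', '98/9', '93/13', '83/11', '113/9', '217/-23', '85/12', '93/14', '95/11', '94/13', '74/10', '11/3']
257 ['50/14', '98/12', '89/13', '82/15', '174/-10', '115/-11', '90/13', '95/11', '89/11', '103/12', '82/10', '78/13']
260 ['113/11', '114/9', '106/8', '104/14', '151/-9', '99/-1', '90/5', '90/14', '86/11', '97/12', '61/6', '111/11']
263 ['126/11', '124/9', '123/9', '121/9', '118/13', '122/10', '116/7', '116/9', '111/9', '111/9', '102/6', '112/15']
266 ['136/12', '142/10', '138/14', '135/12', '134/13', '130/9', '128/8', '129/12', '127/10', '125/13', '122/10', '117/10']
269 ['150/12', '151/15', '154/14', '154/13', '148/12', '147/12', '143/11', '144/12', '141/10', '138/11', '138/13', '134/12']
```

The bar is on its predicted line in the scene view (u=248, v≈205; u=260, v≈202), so it isn't drooping. Going in over the ferrule.

Emit:
play_rows(
  plan=[
    {"tx": -3,"ty": 0,"tz": 0,"yaw": 0,"grip": 10},
    {"tx": -6,"ty": 0,"tz": 0,"yaw": 0,"grip": 10},
    {"tx": -9,"ty": 0,"tz": 0,"yaw": 0,"grip": 10},
    {"tx": -12,"ty": 0,"tz": 0,"yaw": 0,"grip": 10},
    {"tx": -14,"ty": 0,"tz": 0,"yaw": 0,"grip": 10},
    {"tx": -16,"ty": 0,"tz": 0,"yaw": 0,"grip": 10},
    {"tx": -17.6,"ty": 0,"tz": 0,"yaw": 0,"grip": 10},
    {"tx": -17.6,"ty": 0,"tz": 0,"yaw": 0,"grip": 10},
    {"tx": -17.6,"ty": 0,"tz": 0,"yaw": 0,"grip": 10},
  ],
)

```text
clock: 6.32
tool_pos: [0.6002, -0.0846, 0.2464]
eef_rot: [-180.0, -0.0, 96.0]
ft_force: [0.3, 0.2, -1.1]
grip_width: 0.0237
grasp_force: 40.0
```

Emit:
play_rows(
  plan=[
    {"tx": 0,"ty": 0,"tz": 0.8,"yaw": 0,"grip": 10},
    {"tx": 0,"ty": 0,"tz": 1.6,"yaw": 0,"grip": 10},
    {"tx": 0,"ty": 0,"tz": 2.2,"yaw": 0,"grip": 10},
    {"tx": 0,"ty": 0,"tz": 2.2,"yaw": 0,"grip": 10},
  ],
)

```text
clock: 6.65
tool_pos: [0.5997, -0.0833, 0.2243]
eef_rot: [-180.0, -0.0, 96.1]
ft_force: [-1.7, 2.1, 5.4]
grip_width: 0.0236
grasp_force: 40.0
```

Emit:
play_rows(
  plan=[
    {"tx": 0.5,"ty": 0,"tz": -0.1,"yaw": 0,"grip": 10},
    {"tx": 1.2,"ty": 0,"tz": -0.1,"yaw": 0,"grip": 10},
    {"tx": 2.2,"ty": 0,"tz": -0.1,"yaw": 0,"grip": 10},
    {"tx": 3.6,"ty": 0,"tz": -0.1,"yaw": 0,"grip": 10},
    {"tx": 5,"ty": 0,"tz": -0.1,"yaw": 0,"grip": 10},
    {"tx": 6.5,"ty": 0,"tz": -0.1,"yaw": 0,"grip": 10},
    {"tx": 8,"ty": 0,"tz": -0.1,"yaw": 0,"grip": 10},
    {"tx": 9.5,"ty": 0,"tz": -0.1,"yaw": 0,"grip": 10},
    {"tx": 11,"ty": 0,"tz": -0.1,"yaw": 0,"grip": 10},
    {"tx": 12.5,"ty": 0,"tz": -0.1,"yaw": 0,"grip": 10},
  ],
)

```text
clock: 7.48
tool_pos: [0.5864, 0.0418, 0.2257]
eef_rot: [180.0, -0.0, 96.1]
ft_force: [1.0, -1.1, -1.5]
grip_width: 0.0239
grasp_force: 40.0
```

Emit:
play_rows(
  plan=[
    {"tx": 1.5,"ty": 0,"tz": 0,"yaw": 0,"grip": 10},
    {"tx": 3,"ty": 0,"tz": 0,"yaw": 0,"grip": 10},
    {"tx": 4.5,"ty": 0,"tz": 0,"yaw": 0,"grip": 10},
    {"tx": 6,"ty": 0,"tz": 0,"yaw": 0,"grip": 10},
    {"tx": 7.4,"ty": 0,"tz": 0,"yaw": 0,"grip": 10},
    {"tx": 8.5,"ty": 0,"tz": 0,"yaw": 0,"grip": 10},
    {"tx": 9.3,"ty": 0,"tz": 0,"yaw": 0,"grip": 10},
    {"tx": 9.8,"ty": 0,"tz": 0,"yaw": 0,"grip": 10},
    {"tx": 10,"ty": 0,"tz": 0,"yaw": 0,"grip": 10},
    {"tx": 10,"ty": 0,"tz": 0,"yaw": 0,"grip": 10},
  ],
)

```text
clock: 8.32
tool_pos: [0.5761, 0.1396, 0.2256]
eef_rot: [180.0, 0.0, 96.1]
ft_force: [-0.3, 0.2, -1.0]
grip_width: 0.0239
grasp_force: 40.0
```

```bash
python3 - <<'E'
from h import *
st=state(); print(st["clock"],st["tool_pos"],st["eef_rot"])
im,c,_=grab("side"); a=im.astype(int)
print("ferrule expected",proj(c,[[.597,-.057,.012]]))
for nm,(u0,v0,u1,v1) in {"all":(215,140,310,215)}.items():
    s=a[v0:v1,u0:u1]; m=((s[...,0]-s[...,2]>45)&(s[...,0]>120)).astype(np.uint8); n,l,t,ce=cv2.connectedComponentsWithStats(m)
    for i in range(1,n):
        if t[i][4]>5: print(t[i],ce[i]+[u0,v0],onz(c,ce[i]+[u0,v0],.01)[0].round(3))
s=a[158:176,252:272]; print((s[...,0]-s[...,2]).max(), "old ring place")
save(im,"s7.png")
E
```

```text
8.3167 [0.57614568 0.13963038 0.22564632] [1.79996365e+02 9.72359820e-03 9.60859733e+01]
ferrule expected [[254.52434116 195.77101206]]
[ 39   1  47   8 151] [275.74834437 144.28476821] [ 0.605 -0.468  0.01 ]
42 old ring place
```

Emit:
play_rows(
  plan=[
    {"tx": 0,"ty": 0,"tz": -2.5,"yaw": 0,"grip": 10},
    {"tx": 0,"ty": 0,"tz": -5,"yaw": 0,"grip": 10},
    {"tx": 0.5,"ty": -3,"tz": -5,"yaw": 0,"grip": 10},
    {"tx": 1.5,"ty": -6,"tz": -5,"yaw": 0,"grip": 10},
    {"tx": 2.5,"ty": -9,"tz": -5,"yaw": 0,"grip": 10},
    {"tx": 3,"ty": -11,"tz": -4,"yaw": 0,"grip": 10},
    {"tx": 3,"ty": -11,"tz": -2,"yaw": 0,"grip": 10},
    {"tx": 3,"ty": -11,"tz": -0.8,"yaw": 0,"grip": 10},
    {"tx": 3,"ty": -11,"tz": 0,"yaw": 0,"grip": 10},
    {"tx": 3,"ty": -11,"tz": 0.1,"yaw": 0,"grip": 10},
  ],
)

```text
clock: 9.2
tool_pos: [0.4635, 0.157, 0.2242]
eef_rot: [-179.9, 0.0, 96.0]
ft_force: [-2.8, -0.1, 6.9]
grip_width: 0.0238
grasp_force: 40.0
```

Emit:
play_rows(
  plan=[
    {"tx": 0,"ty": 0,"tz": 0,"yaw": 0,"grip": 10},
    {"tx": 0,"ty": 0,"tz": 0,"yaw": 0,"grip": 65},
    {"tx": 0,"ty": 0,"tz": 0,"yaw": 0,"grip": 65},
    {"tx": 0,"ty": 0,"tz": 0,"yaw": 0,"grip": 65},
    {"tx": 0,"ty": 0,"tz": 0,"yaw": 0,"grip": 65},
    {"tx": 0,"ty": 0,"tz": 0,"yaw": 0,"grip": 65},
  ],
)

```text
clock: 9.7
tool_pos: [0.4638, 0.1575, 0.2248]
eef_rot: [180.0, 0.0, 96.1]
ft_force: [-0.4, 0.9, -0.9]
grip_width: 0.0538
grasp_force: 0.0
```

Emit:
play_rows(
  plan=[
    {"tx": 0,"ty": 0,"tz": -4,"yaw": 0,"grip": 65},
    {"tx": 0,"ty": 0,"tz": -8,"yaw": 0,"grip": 65},
    {"tx": -3,"ty": 1,"tz": -11,"yaw": 0,"grip": 65},
    {"tx": -6,"ty": 3,"tz": -13,"yaw": 0,"grip": 65},
    {"tx": -10,"ty": 5,"tz": -15,"yaw": 0,"grip": 65},
    {"tx": -14,"ty": 7,"tz": -15,"yaw": 0,"grip": 65},
    {"tx": -18,"ty": 8,"tz": -15,"yaw": 0,"grip": 65},
    {"tx": -22,"ty": 9,"tz": -15,"yaw": 0,"grip": 65},
    {"tx": -25,"ty": 10.5,"tz": -15,"yaw": 0,"grip": 65},
    {"tx": -27,"ty": 10.5,"tz": -15,"yaw": 0,"grip": 65},
  ],
)

```text
clock: 10.53
tool_pos: [0.599, -0.1038, 0.3745]
eef_rot: [179.8, 0.2, 95.9]
ft_force: [0.2, -0.2, -0.1]
grip_width: 0.0611
grasp_force: 0.0
```

Emit:
play_rows(
  plan=[
    {"tx": 0,"ty": 0,"tz": 0,"yaw": 0,"grip": 65},
    {"tx": 0,"ty": 0,"tz": 0,"yaw": 0,"grip": 65},
  ],
)

```text
clock: 10.7
tool_pos: [0.5966, -0.1009, 0.3741]
eef_rot: [-179.9, -0.0, 95.9]
ft_force: [-0.1, 0.2, 0.1]
grip_width: 0.0611
grasp_force: 0.0
```

```bash
cat > ring.py <<'E'
from h import *
im,c,st=grab("wrist"); np.save("w8.npy",im); save(im,"w8.png"); print(st["clock"],st["tool_pos"],st["eef_rot"])
a=im.astype(int); m=((a[...,0]-a[...,2]>45)&(a[...,0]>110)).astype(np.uint8); m=cv2.morphologyEx(m,cv2.MORPH_CLOSE,np.ones((3,3)))
cs,_=cv2.findContours(m[:320],cv2.RETR_EXTERNAL,cv2.CHAIN_APPROX_NONE)
for k in cs:
    if len(k)<15: continue
    (u,v),r=cv2.minEnclosingCircle(k); P=onz(c,[(u,v),(u+r,v)],.015)
    print(round(u),round(v),round(r,1),P[0].round(4),"R",np.linalg.norm(P[0]-P[1]).round(4),"circ",cv2.contourArea(k)/(np.pi*r*r))
print("exp",proj(c,[[.597,-.058,.015]]))
im,c,_=grab("side"); save(im,"s8.png"); np.save("s8.npy",im)
E
python3 ring.py
```

```text
10.7 [ 0.5965803  -0.10092281  0.37412057] [-1.79945166e+02 -4.99126536e-02  9.59218839e+01]
392 290 31.0 [ 0.7723 -0.2203  0.015 ] R 0.0359 circ 0.24948453324405265
112 290 30.8 [ 0.4472 -0.2547  0.015 ] R 0.0359 circ 0.25130007432418705
98 227 13.6 [ 0.4299 -0.1781  0.015 ] R 0.0151 circ 0.07776047353995849
440 178 5.0 [ 0.7967 -0.0832  0.015 ] R 0.0053 circ 0.24581369701900396
472 160 3.5 [ 0.8251 -0.0602  0.015 ] R 0.0037 circ 0.24190184343739796
432 162 6.9 [ 0.7841 -0.067   0.015 ] R 0.0073 circ 0.08571342111663204
476 147 7.2 [ 0.8247 -0.047   0.015 ] R 0.0073 circ 0.04347525335542618
438 141 4.3 [ 0.7842 -0.0448  0.015 ] R 0.0044 circ 0.1831286207028373
463 140 9.0 [ 0.8099 -0.0407  0.015 ] R 0.0092 circ 0.2389719758221595
254 138 13.2 [ 0.5933 -0.0619  0.015 ] R 0.0139 circ 0.9150844890687575
503 192 70.0 [ 0.8665 -0.092   0.015 ] R 0.0728 circ 0.2475971453422626
472 116 14.9 [ 0.8131 -0.0158  0.015 ] R 0.015 circ 0.0407717279683965
490 66 5.5 [0.8169 0.0318 0.015 ] R 0.0053 circ 0.12523214538669533
494 42 5.7 [0.8151 0.0545 0.015 ] R 0.0054 circ 0.09304115761426511
exp [[258.05666825 135.02752241]]
```

The ferrule is out on the bench at (0.593, -0.062), with a radius of 13.9 mm against 14 expected. Grasping it.

Emit:
play_rows(
  plan=[
    {"tx": 2,"ty": 0.1,"tz": 4,"yaw": 0,"grip": 65},
    {"tx": 3.9,"ty": 0.1,"tz": 7,"yaw": 0,"grip": 65},
    {"tx": 3.9,"ty": 0.1,"tz": 10,"yaw": 0,"grip": 65},
    {"tx": 3.9,"ty": 0.1,"tz": 13,"yaw": 0,"grip": 65},
    {"tx": 3.9,"ty": 0.1,"tz": 15,"yaw": 0,"grip": 65},
    {"tx": 3.9,"ty": 0.1,"tz": 16.5,"yaw": 0,"grip": 65},
    {"tx": 3.9,"ty": 0.1,"tz": 17.1,"yaw": 0,"grip": 65},
    {"tx": 3.9,"ty": 0.1,"tz": 17.1,"yaw": 0,"grip": 65},
    {"tx": 3.9,"ty": 0.1,"tz": 17.1,"yaw": 0,"grip": 15},
    {"tx": 3.9,"ty": 0.1,"tz": 17.1,"yaw": 0,"grip": 15},
  ],
  force=20,
)

```text
clock: 11.63
tool_pos: [0.5939, -0.0605, 0.2051]
eef_rot: [179.9, 0.0, 96.1]
ft_force: [-0.4, -0.0, 0.4]
grip_width: 0.051
grasp_force: 0.0
```

Emit:
play_rows(
  plan=[
    {"tx": 0,"ty": 0,"tz": 0,"yaw": 0,"grip": 15},
    {"tx": 0,"ty": 0,"tz": 0,"yaw": 0,"grip": 15},
    {"tx": 0,"ty": 0,"tz": 0,"yaw": 0,"grip": 15},
    {"tx": 0,"ty": 0,"tz": 0,"yaw": 0,"grip": 15},
    {"tx": 0,"ty": 0,"tz": 0,"yaw": 0,"grip": 15},
    {"tx": 0,"ty": 0,"tz": 0,"yaw": 0,"grip": 15},
  ],
)

```text
clock: 12.13
tool_pos: [0.5936, -0.0611, 0.2043]
eef_rot: [179.9, 0.0, 96.1]
ft_force: [-0.2, 0.5, 4.0]
grip_width: 0.0268
grasp_force: 20.0
```

```bash
python3 - <<'E'
from h import *
im=np.load("s8.npy"); f=eyes.grab_frame("side"); c=cam(f)
hs=cv2.cvtColor(im,cv2.COLOR_RGB2HSV)[235:310,230:310]; 
m=((hs[...,0]>8)&(hs[...,0]<28)&(hs[...,1]>80)&(hs[...,2]>120)).astype(np.uint8); m=cv2.morphologyEx(m,cv2.MORPH_CLOSE,np.ones((3,3)))
k=max(cv2.findContours(m,cv2.RETR_EXTERNAL,cv2.CHAIN_APPROX_NONE)[0],key=cv2.contourArea)
q=cv2.approxPolyDP(cv2.convexHull(k),4,True)[:,0]+[230,235]; print(q)
P=onz(c,q.astype(float),.02)[:,:2]; print(P.round(4),P.mean(0),[np.linalg.norm(P[i]-P[i-1]).round(3) for i in range(len(P))])
E
```

```text
[[267 254]
 [296 269]
 [275 296]
 [245 279]]
[[0.48   0.2381]
 [0.3832 0.2796]
 [0.4215 0.3913]
 [0.5177 0.3508]] [0.45060986 0.31494454] [np.float64(0.119), np.float64(0.105), np.float64(0.118), np.float64(0.104)]
```

Emit:
play_rows(
  plan=[
    {"tx": 0,"ty": 0,"tz": -4,"yaw": 0,"grip": 15},
    {"tx": 0,"ty": 0,"tz": -8,"yaw": 0,"grip": 15},
    {"tx": 0,"ty": 0,"tz": -11,"yaw": 0,"grip": 15},
    {"tx": 3.5,"ty": -1,"tz": -11,"yaw": 0,"grip": 15},
    {"tx": 7,"ty": -2,"tz": -11,"yaw": 0,"grip": 15},
    {"tx": 11,"ty": -3,"tz": -11,"yaw": 0,"grip": 15},
    {"tx": 15,"ty": -4,"tz": -11,"yaw": 0,"grip": 15},
    {"tx": 19,"ty": -5,"tz": -11,"yaw": 0,"grip": 15},
    {"tx": 23,"ty": -6,"tz": -11,"yaw": 0,"grip": 15},
    {"tx": 27,"ty": -7,"tz": -11,"yaw": 0,"grip": 15},
  ],
)

```text
clock: 13.02
tool_pos: [0.4941, 0.2016, 0.3133]
eef_rot: [-180.0, 0.0, 96.0]
ft_force: [0.5, 0.8, 0.2]
grip_width: 0.0263
grasp_force: 20.0
```

Emit:
play_rows(
  plan=[
    {"tx": 4,"ty": -1.2,"tz": 0,"yaw": 0,"grip": 15},
    {"tx": 8,"ty": -2.2,"tz": 0,"yaw": 0,"grip": 15},
    {"tx": 10.5,"ty": -3,"tz": 0,"yaw": 0,"grip": 15},
    {"tx": 11.8,"ty": -3.2,"tz": 0,"yaw": 0,"grip": 15},
    {"tx": 11.8,"ty": -3.2,"tz": 0,"yaw": 0,"grip": 15},
    {"tx": 11.8,"ty": -3.2,"tz": 0,"yaw": 0,"grip": 15},
  ],
)

```text
clock: 13.52
tool_pos: [0.4512, 0.3139, 0.3133]
eef_rot: [-180.0, 0.1, 96.1]
ft_force: [-0.3, -0.3, -0.7]
grip_width: 0.0267
grasp_force: 20.0
```

```bash
python3 - <<'E'
from h import *
st=state(); print(st["clock"],st["tool_pos"],st["eef_rot"],st["grip_width"],st["grasp_force"])
im,c,_=grab("wrist"); save(im,"w9.png"); np.save("w9.npy",im)
hs=cv2.cvtColor(im,cv2.COLOR_RGB2HSV)
print("pred corners",proj(c,[[.48,.238,.02],[.383,.28,.02],[.4215,.391,.02],[.518,.351,.02]]).round())
m=((hs[...,0]>8)&(hs[...,0]<28)&(hs[...,1]>70)&(hs[...,2]>140)).astype(np.uint8); m[300:]=0
k=max(cv2.findContours(m,cv2.RETR_EXTERNAL,cv2.CHAIN_APPROX_NONE)[0],key=cv2.contourArea)
q=cv2.approxPolyDP(cv2.convexHull(k),8,True)[:,0]; P=onz(c,q.astype(float),.02)[:,:2]; print(np.c_[q,P.round(3)])
E
```

```text
13.5167 [0.45118555 0.31386946 0.31328379] [-1.79990071e+02  8.41463841e-02  9.61418515e+01] 0.02670237101308812 19.999795518815517
pred corners [[275. 270.]
 [173. 217.]
 [228.  94.]
 [336. 155.]]
[[2.83e+02 1.42e+02 4.72e-01 3.57e-01]
 [3.04e+02 1.58e+02 4.92e-01 3.46e-01]
 [2.69e+02 2.63e+02 4.73e-01 2.45e-01]
 [2.29e+02 2.43e+02 4.35e-01 2.61e-01]
 [2.29e+02 1.97e+02 4.31e-01 3.04e-01]
 [2.64e+02 1.49e+02 4.56e-01 3.50e-01]]
```

View pics/w9.png

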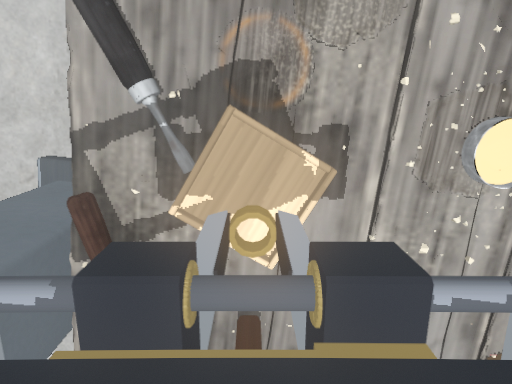

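The last view shows the ring held level between the pads at (253,232). The tray corners are at (232,106), (336,170), (271,268) and (169,211), so its centre is about 4 mm nearer than I'm aiming. I'll lower with that correction.

Emit:
play_rows(
  plan=[
    {"tx": -0.4,"ty": 0,"tz": 3,"yaw": 0,"grip": 15},
    {"tx": -0.4,"ty": 0,"tz": 6,"yaw": 0,"grip": 15},
    {"tx": -0.4,"ty": 0,"tz": 8,"yaw": 0,"grip": 15},
    {"tx": -0.4,"ty": 0,"tz": 9.5,"yaw": 0,"grip": 15},
    {"tx": -0.4,"ty": 0,"tz": 10.1,"yaw": 0,"grip": 15},
    {"tx": -0.4,"ty": 0,"tz": 10.3,"yaw": 0,"grip": 15},
    {"tx": -0.4,"ty": 0,"tz": 10.3,"yaw": 0,"grip": 15},
  ],
)

```text
clock: 14.15
tool_pos: [0.4521, 0.3085, 0.2107]
eef_rot: [-179.9, 0.1, 96.0]
ft_force: [-0.7, -0.5, -0.1]
grip_width: 0.0266
grasp_force: 20.0
```

Emit:
play_rows(
  plan=[
    {"tx": 0,"ty": 0,"tz": 0,"yaw": 0,"grip": 48},
    {"tx": 0,"ty": 0,"tz": 0,"yaw": 0,"grip": 48},
    {"tx": 0,"ty": 0,"tz": 0,"yaw": 0,"grip": 48},
    {"tx": 0,"ty": 0,"tz": 0,"yaw": 0,"grip": 48},
    {"tx": 0,"ty": 0,"tz": 0,"yaw": 0,"grip": 48},
    {"tx": 0,"ty": 0,"tz": -3,"yaw": 0,"grip": 48},
    {"tx": 0,"ty": 0,"tz": -7,"yaw": 0,"grip": 48},
    {"tx": -2,"ty": 0,"tz": -11,"yaw": 0,"grip": 48},
    {"tx": -5,"ty": 0,"tz": -15,"yaw": 0,"grip": 48},
    {"tx": -7,"ty": 0,"tz": -17,"yaw": 0,"grip": 48},
  ],
)

```text
clock: 14.98
tool_pos: [0.4587, 0.2405, 0.3832]
eef_rot: [179.9, -0.0, 96.2]
ft_force: [0.5, 0.3, 0.1]
grip_width: 0.0451
grasp_force: 0.0
```

```bash
python3 - <<'E'
from h import *
st=state(); print(st["clock"],st["tool_pos"],st["grip_width"],st["ft_force"])
im,c,_=grab("wrist"); a=im.astype(int)
u0,v0=proj(c,[[.452,.310,.02]])[0].astype(int); print("exp px",u0,v0)
q=proj(c,[[.48,.234,.02],[.383,.276,.02],[.4215,.387,.02],[.518,.347,.02]]); print(q.round().tolist())
g=cv2.medianBlur(cv2.cvtColor(im,cv2.COLOR_RGB2GRAY),3)
for p2 in(30,22):
    h=cv2.HoughCircles(g[max(0,v0-70):v0+70,max(0,u0-70):u0+70],cv2.HOUGH_GRADIENT,1,20,param1=120,param2=p2,minRadius=8,maxRadius=22)
    if h is not None:
        for x,y,r in h[0][:4]:
            u,v=x+max(0,u0-70),y+max(0,v0-70); P=onz(c,[(u,v),(u+r,v)],.021); print(u,v,r,P[0].round(4),np.linalg.norm(P[0]-P[1]).round(4))
        break
s8=np.load("s8.npy").astype(int); n=grab("side")[0]; d=(abs(n.astype(int)-s8).sum(2)>90).astype(np.uint8); k,l,t,ce=cv2.connectedComponentsWithStats(d)
print("changed side",[t[i].tolist() for i in range(1,k) if t[i][4]>15])
E
```

```text
14.9833 [0.45868615 0.24046763 0.38322588] 0.04511459633806194 [0.45052867 0.27780907 0.0574954 ]
exp px 253 108
[[271.0, 182.0], [185.0, 134.0], [231.0, 24.0], [322.0, 78.0]]
changed side [[301, 0, 44, 26, 226], [294, 0, 156, 58, 4018], [469, 0, 38, 31, 196], [243, 22, 28, 14, 217], [300, 22, 10, 14, 35], [232, 31, 73, 76, 1746], [260, 33, 24, 6, 49], [461, 35, 43, 99, 2297], [386, 36, 35, 92, 2071], [302, 43, 48, 28, 315], [382, 56, 6, 21, 58], [375, 63, 5, 17, 56], [262, 64, 43, 42, 1031], [480, 76, 20, 63, 331], [260, 106, 8, 13, 63], [228, 111, 36, 28, 437], [277, 111, 13, 31, 137], [269, 113, 14, 11, 117], [386, 125, 14, 33, 237], [264, 126, 11, 5, 38], [405, 132, 85, 140, 3938], [244, 139, 5, 13, 37], [259, 141, 33, 22, 502], [238, 160, 31, 16, 218], [281, 165, 22, 24, 188], [269, 169, 16, 5, 59], [412, 169, 26, 48, 454], [395, 170, 5, 10, 26], [410, 173, 7, 11, 35], [239, 176, 8, 10, 46], [301, 181, 5, 8, 28], [397, 181, 12, 37, 196], [477, 185, 6, 5, 19], [253, 186, 12, 27, 180], [234, 191, 21, 18, 206], [266, 191, 14, 11, 115], [441, 194, 9, 12, 55], [280, 196, 6, 18, 55], [291, 202, 47, 35, 749], [284, 217, 6, 5, 16], [376, 216, 61, 50, 1306], [243, 254, 77, 33, 1263], [327, 264, 5, 10, 31], [346, 347, 8, 22, 99]]
```

```bash
python3 - <<'E'
from h import *
st=state(); im,c,_=grab("wrist"); np.save("w10.npy",im)
hs=cv2.cvtColor(im,cv2.COLOR_RGB2HSV)
u0,v0=253,108
print(hs[v0-26:v0+27:3,u0-27:u0+28:3,0]); print(hs[v0-26:v0+27:3,u0-27:u0+28:3,2])
g=cv2.cvtColor(im,cv2.COLOR_RGB2GRAY)[38:178,183:323]
for p1,p2 in((80,18),(50,15)):
    h=cv2.HoughCircles(g,cv2.HOUGH_GRADIENT,1,15,param1=p1,param2=p2,minRadius=8,maxRadius=20)
    if h is not None:
        for x,y,r in h[0][:4]:
            P=onz(c,[(x+183,y+38),(x+183+r,y+38)],.021); print(x+183,y+38,r,P[0].round(4),np.linalg.norm(P[0]-P[1]).round(4))
        break
E
```

```text
[[18 17 18 18 17 18 17 18 18 17 18 17 18 17 17 18 22 24 24]
 [17 17 17 18 17 17 18 18 18 17 17 17 17 17 18 20 23 24 23]
 [17 17 17 17 18 18 18 17 18 18 18 17 18 17 17 18 23 25 21]
 [17 17 17 17 17 18 18 17 17 18 18 17 18 17 17 18 24 23 20]
 [18 18 17 17 18 18 17 17 17 18 18 18 17 17 18 17 25 21 22]
 [17 18 18 18 18 18 21 21 21 21 18 18 18 18 17 18 18 20 23]
 [18 18 18 18 19 21 21 18 19 21 21 18 18 18 17 18 17 22 22]
 [17 17 18 18 21 19 17 18 17 17 21 21 17 18 18 17 18 23 22]
 [17 17 18 18 21 18 18 18 17 18 18 21 18 18 18 18 17 22 21]
 [17 18 17 19 21 17 18 18 18 17 18 22 18 17 18 17 18 18 20]
 [18 17 18 18 21 18 18 18 17 18 18 21 18 17 18 18 18 20 22]
 [18 18 18 18 21 20 18 18 18 17 21 21 17 18 18 18 18 18 21]
 [17 18 17 18 19 21 20 18 19 21 21 18 17 18 18 18 17 18 19]
 [17 18 18 18 18 18 20 21 21 20 17 18 18 17 17 18 17 18 18]
 [18 18 18 17 18 17 18 17 17 18 17 17 18 18 18 18 18 17 17]
 [18 18 18 17 17 18 17 18 17 18 17 17 17 17 18 17 18 18 18]
 [17 17 17 17 17 17 17 17 18 18 18 18 17 18 18 18 18 18 17]
 [18 18 17 18 18 17 17 18 17 17 17 18 17 18 18 18 18 18 17]]
[[184 179 182 184 1
[... 783 characters left out ...]

  255]
 [182 186 182 178 177 180 176 174 179 176 172 180 191 191 184 190 191 255
  255]
 [188 183 181 180 177 167 172 178 176 174 169 177 193 186 188 191 189 188
  255]
 [185 181 181 180 170 178 169 174 172 174 177 191 189 184 189 189 186 213
  255]
 [183 180 181 180 177 171 172 176 174 173 188 191 184 187 190 187 189 186
  185]
 [180 181 180 178 173 176 177 173 177 182 190 187 184 190 189 185 189 183
  185]
 [180 180 179 176 171 178 174 173 179 185 190 183 188 189 185 190 184 185
  180]
 [181 179 178 171 176 175 171 176 177 189 184 184 189 187 185 188 183 183
  177]
 [180 179 174 171 179 173 173 178 184 188 181 188 187 183 189 181 184 177
  174]]
249.5 108.5 9.6 [0.453  0.3079 0.021 ] 0.01
```

The hue map shows a clean round ring with the tray floor visible through its bore (10.0 mm bore radius). It is lying flat at the tray's centre, and the gripper is clear.

```bash
python3 -c "
from plant import ticket; print(ticket.finish_job())"
```

```text
the job is handed in; nothing more can be done
None
```

I raked the ferrule out of the cubby, laid the rake on the bench clear of it, and put the ferrule flat in the tray, handing in at about 15 s; after laying down the rake I didn't re-check its pose, the offcut or the bystanders.

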